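# Bank the coffee brazier for the night

### The job

The coffee is roasted: bank the brazier. Take the closed tins off the open tray and stack them all flat and squarely in one column in the middle of the small wooden stand, their long sides along its long side; slide the emptied tray fully home and only then turn both clamp knobs a quarter turn (as you face the tray front, the left one clockwise and the right one anticlockwise) until each clicks over and locks the tray, and set the air selector's pointer to the one-dot mark. Leave the roasting bowl, scraper, ash pan and incense holder where they are.

Things in the scene. Friction and masses are not known exactly. Their poses are not given: they have to be found in the camera images.
- tin1: closed plain metal tin with a flat lid, 88 (its x) x 66 (its y) x 36 mm, 0.14 to 0.28 kg; origin at the centre of its underside, z up through the lid. All alike; 2 to 4 of tin1..tin4 are present, at first on the tray, long sides roughly along its slide direction, at least 30 mm apart side by side, 13 mm end to end. Either large face may end up downward
- tin2: closed plain metal tin with a flat lid, 88 (its x) x 66 (its y) x 36 mm, 0.14 to 0.28 kg; origin at the centre of its underside, z up through the lid. All alike; 2 to 4 of tin1..tin4 are present, at first on the tray, long sides roughly along its slide direction, at least 30 mm apart side by side, 13 mm end to end. Either large face may end up downward
- tin3: closed plain metal tin with a flat lid, 88 (its x) x 66 (its y) x 36 mm, 0.14 to 0.28 kg; origin at the centre of its underside, z up through the lid. All alike; 2 to 4 of tin1..tin4 are present, at first on the tray, long sides roughly along its slide direction, at least 30 mm apart side by side, 13 mm end to end. Either large face may end up downward
- tin4: closed plain metal tin with a flat lid, 88 (its x) x 66 (its y) x 36 mm, 0.14 to 0.28 kg; origin at the centre of its underside, z up through the lid. All alike; 2 to 4 of tin1..tin4 are present, at first on the tray, long sides roughly along its slide direction, at least 30 mm apart side by side, 13 mm end to end. Either large face may end up downward
- rest: small footed wooden stand for the tins, fixed, 120 (its x) x 90 (its y) x 30 mm tall; origin at the centre of its underside; turned up to 0.5 rad from world axes
- rest_top (a point): centre of the wooden stand's top face, 30 mm above the work surface; axes as rest
- stand: low iron brazier stand, fixed, 340 (x, depth) x 306 (y) mm; origin under its centre, front face at its x = -170 mm. Deck at z = 80 mm with a row of knobs at x = -125: clamp_left y = +85, air 0, clamp_right -85. Behind (x = 55) a round fire pan, radius 116, height 125 mm. The tray mouth is 41 mm high: a tin on the tray (top at z = 48) cannot go in
- tray (a joint): dark steel pull-out tray, m: 0 = fully home, front panel against the stand; grows as it slides out along the stand's -x, to 0.25. Friction 2.5 N, some damping, no spring. 274 mm wide, floor at z = 12 mm, side rims 8 mm above it, front panel to z = 39 mm, back open; at each side wall, 51 mm behind the panel, a catch lug 6 x 22 mm, rim height
- tray_handle (a point): middle of the tray's bar handle: a round bar 120 mm long along the stand's y at z = 30 mm, 35 mm in front of the tray's front panel; moves with the tray; it can be pushed from its outer side
- tray_floor (a point): point on the tray's floor, z = 12 mm, 115 mm behind the front panel; moves with the tray
- clamp_left (a joint): left tray clamp, rad, grows clockwise seen from above: 0 = open, T-bar along the stand's x; about 1.55 = locked, T-bar along its y. Sprung: resists with up to 0.2 N m till half way (0.79), then snaps into the locked seat; let go before that it springs back. Under the deck its tongue swings in front of the tray's lug and holds the tray home; locked too early it keeps the tray out
- clamp_right (a joint): right tray clamp, rad, grows anticlockwise seen from above: 0 = open, T-bar along the stand's x; about 1.55 = locked, T-bar along its y. Sprung: resists with up to 0.2 N m till half way (0.79), then snaps into the locked seat; let go before that it springs back. Under the deck its tongue swings in front of the tray's lug and holds the tray home; locked too early it keeps the tray out
- clamp_left_grip (a point): on the axis of the left clamp, at the TCP height for gripping its bar from above, z = 115 mm. Steel T-bar 58 long x 14 thick, from z = 92 to 124 mm, on a disc of 24 mm radius; the point's x axis runs along the bar and turns with it
- clamp_right_grip (a point): on the axis of the right clamp, at the TCP height for gripping its bar from above, z = 115 mm. Steel T-bar 58 long x 14 thick, from z = 92 to 124 mm, on a disc of 24 mm radius; the point's x axis runs along the bar and turns with it
- air (a joint): air selector, rad, grows clockwise seen from above, axis vertical. Sprung detents at 0 (shut, bar mark), 0.7 (one dot: banked, the wanted one), 1.4 (two dots), 2.1 (three dots); about 0.05 to 0.15 N m from click to click; starts at the two- or three-dot mark. At 1.05 the pointer would point straight to the front (stand -x)
- air_grip (a point): on the axis of the air selector, at the TCP height for gripping its bar from above, z = 115 mm. Black pointer knob: bar 50 long x 14 thick, z = 92 to 124 mm, on a disc of 23 mm radius; the point's x axis runs along the bar, the pointer nose (with a white line) is at its -x end
- bowl: terracotta roasting bowl, 144 mm wide, 46 mm high, on the fire pan (its top at about z = 164 mm); leave alone; origin at the centre of its underside
- scraper: wooden scraper, about 200 mm long, lying on the hearth; leave alone; origin near its middle, on its underside
- ash_pan: round grey plastic ash pan, 180 mm wide, 42 mm high; leave alone; origin at the centre of its underside
- incense_holder: brass-toned incense holder, 60 mm wide, 66 mm tall; leave alone; origin at the centre of its underside
Things that resemble listed ones, but are neither listed nor needed, are in the scene too. Leave any purple look-alike of the tin2 alone. Leave any red or turquoise look-alike of the tin4 alone.

How it is judged:
By the outcome, as a careful person would: the job done as asked, in the order asked, and still so for the second after the job is handed in, with the robot touching nothing.
Of tin1, tin2, tin3, tin4 only 2 to 4 are there at a start; the rules pass over those that are not, and their reading is None.
At some moment in a run one of tin3, tin4 may be knocked a few centimetres aside while the robot is not near it.
Once in a run the grip may slacken for a moment while it holds something.
It also fails if it takes over 210 s, if anything falls off the work surface, if the arm or the gripper's body presses on something with over 40 N, if the wrist force passes 120 N, or if a joint passes its speed limit or range.

### The arm

A 7-joint arm with a two-finger parallel gripper is mounted at the origin on the work surface. World frame = base frame: x ahead of the robot, y to its left, z up, the work surface at z = 0. Lengths are in mm, angles in rad, forces in N, time in s.
With the tool pointing down it reaches from about 425 to 1025 mm from the base axis. Payload 3.6 kg.
Tool frame: the origin (TCP) lies between the finger pads, 19 mm behind the fingertips; this is the grasp point; z points along the fingers, y is the line along which they close (so a half turn about z gives the same grasp; the last joint's range is limited). The gripper opens to 85 mm and grips with 20 to 120 N. Pads are 22 mm wide; open, the fingers measure 114 mm over their backs; the gripper's body (76 mm by 85 mm) begins 54 mm behind the grasp point. The pads swing forward as they close: fully open they stand 13 mm farther back than shut.
Start: joints at [-1.399, 0.591, 0.048, 1.609, -0.033, 0.943, -0.034], TCP at [189.739, 699.735, 250.002] pointing down, gripper open.
Joint ranges: [-2.69, 2.69], [-0.47, 2.24], [-1.27, 1.36], [0.19, 2.51], [-1.53, 4.68], [0.08, 2.07], [-3.09, 3.09]. Speed limits (rad/s): [2.57, 2.57, 3.14, 3.14, 3.14, 3.14, 3.14].

### API

Orientations are given as a rotation vector (axis times angle).
In Python, from plant import status, eyes, r gives the robot as it stands. The module is installed in compiled form; this text tells all that it offers.
- The arm moves only by the shell command python3 -m crank 'ROWS'. ROWS is JSON, one flat list of numbers, 7 for each row, row after row: the turn, a rotation vector about the world's x, y, z in degrees, then the shift along the world's x, y, z in m, then the finger opening in m, from 0 to 0.0854. A call has 1 to 5 rows; each row is the pose to reach, as a shift and turn from the pose commanded when the call began; what a row does not reach only later rows make up. A row lasts 1/8 s, in which the tool goes at most 62.5 mm and 10.7 degrees, less where a joint would pass 70% of its speed; a pose out of reach is approached as far as the arm can. A call with a gripper value outside its range is refused whole. The fingers move at their own pace and stop on an object; the grip force is fixed at half the most. Time passes only in rows, so rows that repeat a pose let the fingers close. It gives the time, the measured TCP pose, the force, the opening and the grip force at its end, in the units of the state.
- status.get_obs(): the state, without advancing time (a new reading comes with each control period).
- eyes.grab_frame(name): name is "scene" or "top"; returns the picture (480x640x3 uint8, red, green, blue); there is no depth.
- eyes.camera_model(name): a dict with "fx", "fy", "cx", "cy" (pixels), "rvec" (rotation vector, rad) and "tvec" (3), from world to camera coordinates, as OpenCV has them. Camera axes: x right, y down, z forward; pixel columns grow to the right and rows downward; lengths in mm; the calibration is good to about 2 mm. A picture is of the moment at which its call begins. camera_model takes no time and is no camera call.
- r.sign_off(): hands the job in; it is judged then, once.
The state is a dict: "time_s": time; "joint_positions": joint angles; "joint_vel": joint speeds; "effort": joint torques, N m; "eef_pos": TCP position; "ee_rot": TCP orientation; "ft_force": force on the tool from outside, world axes, zero at the start; "torque": the same for the moment, N m; "grip_width": finger opening in mm; "grasp_force": force on a finger pad.
Only numpy, scipy, OpenCV 4.12 (cv2) and the standard library are available. Lean on these libraries where they do the work, as an engineer would, in place of code of your own. Each camera call takes 0.05 s, during which the arm holds its last target. There are 200 camera calls.

## Working session

There is one attempt and no reset: what is moved stays moved. The work goes in short steps, Python scripts to look and compute and a shell command to move; the robot and the scene stay as the last step left them, time stands still between calls to the robot, and variables do not carry over. Pictures are saved under pics/ and viewed, at most 16 in all, crops included, and the job is handed in when it is done.

```bash
mkdir -p pics; python3 - <<'E'
from plant import status, eyes, r
import cv2, json
for n in ("scene","top"):
    im=eyes.grab_frame(n); cv2.imwrite(f"pics/{n}0.png",im[:,:,::-1])
    print(n,eyes.camera_model(n))
print(status.get_obs())
E
```

```text
scene {'fx': 602.0786878730368, 'fy': 602.0786878730368, 'cx': 326.7870871633056, 'cy': 242.23858856041463, 'rvec': array([ 2.34432384,  0.79360469, -0.30330659]), 'tvec': array([-396.78842934, -161.59065364, 1863.02485028])}
top {'fx': 561.8217342161186, 'fy': 561.8217342161186, 'cx': 324.00728671286, 'cy': 237.22235193836084, 'rvec': array([ 2.14533947, -2.18922784,  0.1090118 ]), 'tvec': array([  19.56043474,  501.086936  , 1425.50206364])}
{'time_s': 0.1, 'joint_positions': array([-1.39948988,  0.5920571 ,  0.04829787,  1.60974141, -0.03326833,
        0.94269942, -0.0336788 ]), 'joint_vel': array([-0.00100319, -0.00245869,  0.00292742, -0.00437218,  0.00177041,
       -0.00097512,  0.00023104]), 'effort': array([ 4.94330030e-03, -5.49999225e+01,  1.55331988e+00, -1.98823500e+01,
        9.75285773e-03,  3.83004910e-03, -9.99728513e-06]), 'eef_pos': array([189.55005102, 699.02134571, 248.91587145]), 'ee_rot': array([-0.41453104, -3.11398406,  0.0032936 ]), 'ft_force': array([ 0.21684156, -0.86302619,  0.20884043]), 'torque': array([-0.00803413,  0.01019447, -0.01965087]), 'grasp_force': 0.0, 'grip_width': 85.06304178699243}
```

View pics/scene0.png

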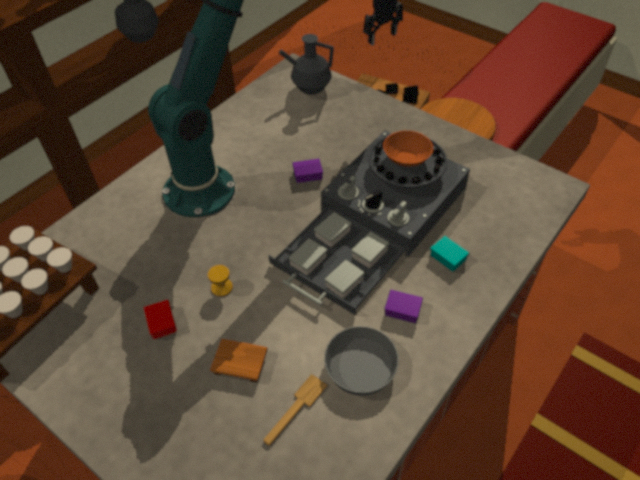

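View pics/top0.png

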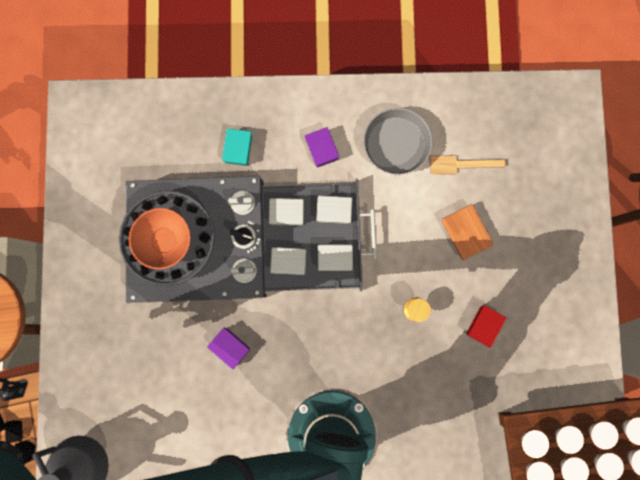

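The top view shows four plain light tins on the open tray at about (289,211), (334,209), (289,261) and (335,257). The knobs are at (242,203), (243,237) and (243,270), and the wooden stand is at (467,231).
Look-alikes are purple at (322,147) and (229,347), turquoise at (237,147) and red at (487,327). None of these is on the tray. I choose the four grey-metal tins on the tray and check them in a close crop.

```bash
cat > lib.py <<'E'
import numpy as np, cv2
from plant import status, eyes
from scipy.spatial.transform import Rotation as Ro
def cam(n):
    c=eyes.camera_model(n); K=np.array([[c["fx"],0,c["cx"]],[0,c["fy"],c["cy"]],[0,0,1]])
    return K,Ro.from_rotvec(c["rvec"]).as_matrix(),np.array(c["tvec"])
def ray(n,px,z):
    K,R,t=cam(n); px=np.atleast_2d(px).astype(float)
    d=(R.T@np.linalg.inv(K)@np.c_[px,np.ones(len(px))].T).T; c=-R.T@t
    return c+d*((z-c[2])/d[:,2])[:,None]
def proj(n,P):
    K,R,t=cam(n); q=(K@(R@np.atleast_2d(P).T+t[:,None])).T; return q[:,:2]/q[:,2:]
def tri(a,b):   # a: scene px, b: top px
    M=[]
    P=[(lambda K,R,t:K@np.c_[R,t])(*cam(n)) for n in ("scene","top")]
    X=cv2.triangulatePoints(P[0],P[1],np.array(a,float).reshape(-1,2).T,np.array(b,float).reshape(-1,2).T)
    return (X[:3]/X[3]).T
def grab(n): return np.ascontiguousarray(eyes.grab_frame(n))
def crop(im,x,y,w,h,s,fn): cv2.imwrite(fn,cv2.resize(im[y:y+h,x:x+w,::-1],None,fx=s,fy=s,interpolation=cv2.INTER_CUBIC))
def blobs(mask,amin=100):
    cs,_=cv2.findContours(mask.astype(np.uint8),cv2.RETR_EXTERNAL,cv2.CHAIN_APPROX_NONE)
    out=[]
    for c in cs:
        if cv2.contourArea(c)>amin:
            m=cv2.moments(c); out.append((np.array([m["m10"],m["m01"]])/m["m00"],cv2.contourArea(c),c))
    return out
E
python3 - <<'E'
from lib import *
for n,b in (("top",(120,170,260,140)),("scene",(260,120,220,190))):
    im=cv2.imread(f"pics/{n}0.png")[:,:,::-1]
    crop(im,*b,3,f"pics/{n}_c0.png")
a=cv2.imread("pics/top0.png"); b=cv2.imread("pics/scene0.png")
print(ray("top",[[467,231],[289,211],[289,261],[243,237]],30))
for n,im in(("top",a),("scene",b)):
    hsv=cv2.cvtColor(im,cv2.COLOR_BGR2HSV)
    h,s,v=cv2.split(hsv)
    print(n,[hsv[int(y),int(x)].tolist() for x,y in ([(289,211),(334,209),(289,261),(335,257),(467,231),(310,235)] if n=="top" else [(332,229),(370,248),(310,256),(345,277),(240,360)])])
E
```

```text
[[ 509.53818695 -359.26417408   30.        ]
 [ 571.03561595   98.64593901   30.        ]
 [ 441.47887518  100.41690343   30.        ]
 [ 505.79132911  218.12558933   30.        ]]
top [[24, 21, 232], [23, 19, 234], [17, 22, 162], [23, 28, 165], [12, 164, 227], [0, 7, 108]]
scene [[24, 41, 93], [29, 38, 163], [28, 31, 117], [29, 39, 158], [14, 211, 146]]
```

View pics/top_c0.png

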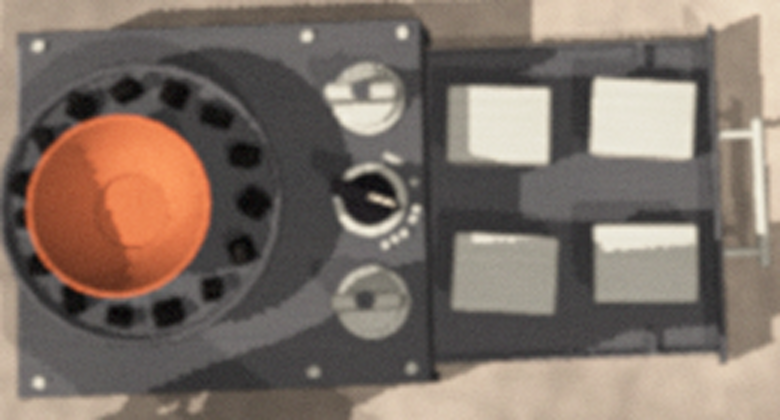

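View pics/scene_c0.png

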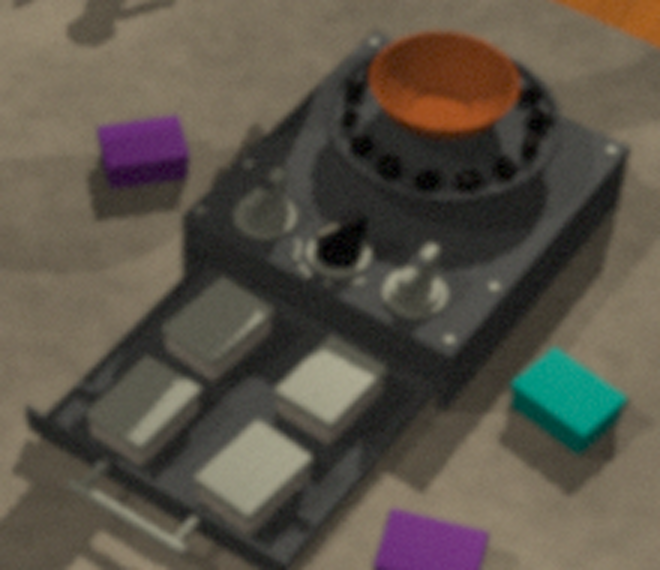

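The crops confirm four plain metal tins on the tray. The two further from the robot are sunlit and the two nearer are shaded, with lit strips. The air pointer's white line points right and slightly down, at crop (380,200), which is the two-dot mark. The right clamp is at the top of the picture and the left clamp at the bottom, both open.

```bash
python3 - <<'E'
from lib import *
def rect(n,c,z):
    P=ray(n,c.reshape(-1,2)+0.0,z)[:,:2].astype(np.float32)
    (x,y),(w,h),a=cv2.minAreaRect(P)
    if w<h: w,h,a=h,w,a+90
    a=(a+90)%180-90
    return np.round([x,y,w,h,a],1)
T=cv2.imread("pics/top0.png"); S=cv2.imread("pics/scene0.png")
hs=cv2.cvtColor(T,cv2.COLOR_BGR2HSV); h,s,v=[hs[:,:,i].astype(int) for i in range(3)]
m=np.zeros(v.shape,bool); m[192:282,266:356]=True
tm=m&(v>138)&(s<60)
for c,a,k in sorted(blobs(tm),key=lambda q:q[0][0]): print("top tin",c.round(1),a,rect("top",k,48))
wood=(h>6)&(h<20)&(s>110)&(v>120); wood[:,:440]=False; wood[:,495:]=False; wood[:200]=False; wood[265:]=False
for c,a,k in blobs(wood): print("rest top",c,a,rect("top",k,30),[ (rect("top",k,z)[2:4]) for z in(0,30)], cv2.approxPolyDP(k,3,True).reshape(-1,2).tolist())
hs=cv2.cvtColor(S,cv2.COLOR_BGR2HSV); h,s,v=[hs[:,:,i].astype(int) for i in range(3)]
wood=(h>6)&(h<20)&(s>150); w2=np.zeros_like(wood); w2[335:385,205:275]=wood[335:385,205:275]
for c,a,k in blobs(w2): print("rest scene",c,a,cv2.approxPolyDP(k,2,True).reshape(-1,2).tolist())
# knobs: triangulate disc centres picked from the crops
tp=np.array([[365,99],[371,203],[371,300]])/3+[120,170]
sc=np.array([[415,285],[337,250],[265,213]])/3+[260,120]
print("knobs R,A,L",tri(sc,tp).round(1)); print(ray("top",tp,95).round(1))
# tin top corners picked
sc=np.array([[148,357],[202,385],[222,278],[271,312],[333,337],[386,372],[257,421],[312,460]])/3+[260,120]
tp=np.array([[592,302],[594,225],[451,311],[455,234],[447,161],[450,88],[590,155],[592,78]])/3+[120,170]
print("tin corners",tri(sc,tp).round(1))
# handle bar, panel ends
print("handle",ray("top",np.array([[757,120],[763,238]])/3+[120,170],30).round(1))
print("panel",ray("top",np.array([[712,32],[722,357]])/3+[120,170],39).round(1))
print("deck front",ray("top",np.array([[418,22],[433,378]])/3+[120,170],80).round(1))
print("deck rear",ray("top",np.array([[20,35],[22,393]])/3+[120,170],80).round(1))
crop(S[:,:,::-1],195,325,90,65,7,"pics/rest0.png")
E
```

```text
top tin [286.2 211.1] 791.5 [568.3 105.1  85.   66.4  86.2]
top tin [287.8 260.5] 772.5 [442.1 102.   84.   63.9  86. ]
top tin [333.7 209.3] 870.5 [570.6 -16.9  88.6  69.5  85.8]
top tin [334.9 256.9] 776.5 [448.2 -17.5  86.3  60.9  88.8]
rest top [467.15606501 231.61080616] 1548.5 [ 507.8 -359.4  119.    92.1   25.9] [array([121.5,  94. ]), array([119. ,  92.1])] [[472, 205], [442, 219], [462, 259], [492, 245]]
rest scene [238.68705112 359.36787072] 1578.0 [[222, 339], [211, 370], [219, 374], [226, 373], [256, 380], [266, 348]]
knobs R,A,L [[586.5 214.1  85.3]
 [500.5 210.8  80.2]
 [418.7 209.8  81.1]]
[[583.6 211.5  95. ]
 [497.2 207.   95. ]
 [417.7 207.4  95. ]]
tin corners [[416.1  29.2  35.4]
 [481.3  26.5  45. ]
 [411.1 149.3  36. ]
 [475.5 144.1  35.4]
 [539.9 151.6  36.7]
 [602.9 148.1  34.7]
 [542.4  28.8  36.4]
 [608.1  24.7  35.5]]
handle [[ 569.2 -117.1   30. ]
 [ 467.  -119.2   30. ]]
panel [[645.3 -79.7  39. ]
 [366.2 -80.9  39. ]]
deck front [[650.5 168.9  80. ]
 [353.4 159.1  80. ]]
deck rear [[646.4 502.8  80. ]
 [347.9 496.3  80. ]]
```

View pics/rest0.png

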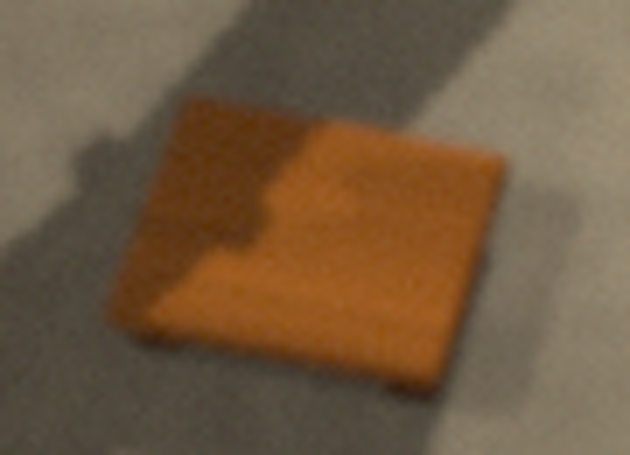

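The rest crop shows the wooden top with no tins on it, corners near (185,97), (505,155), (435,383) and (110,320). Next I check the height bias and add a move calculator.

```bash
cat >> lib.py <<'E'
def go(x,y,z,yaw):
    """shift (m) and turn (deg rotvec, world) from measured pose to a vertical tool at x,y,z (mm), closing axis at yaw deg (mod 180)"""
    o=status.get_obs(); R=Ro.from_rotvec(o["ee_rot"]); ya=R.as_matrix()[:,1]
    cur=np.degrees(np.arctan2(ya[1],ya[0])); d=(yaw-cur+90)%180-90; c=np.radians(cur+d)
    yv=np.array([np.cos(c),np.sin(c),0]); zv=np.array([0,0,-1.]); G=Ro.from_matrix(np.c_[np.cross(yv,zv),yv,zv])
    print("t",round(o["time_s"],2),"at",o["eef_pos"].round(1),"yaw",cur.round(1),"w",round(o["grip_width"],1),"F",o["ft_force"].round(1),
     "| turn",np.degrees((G*R.inv()).as_rotvec()).round(1),"shift",((np.array([x,y,z])-o["eef_pos"])/1000).round(4))
E
python3 - <<'E'
from lib import *
sc=(np.array([[185,97],[505,155],[435,383],[110,320]])+.5)/7-.5+[195,325]
tp=np.array([[472,205],[442,219],[462,259],[492,245]],float)
print(ray("scene",sc,30).round(0)); P=ray("top",tp,30).round(0); print(P)
for k in range(4):
    for rev in(1,-1):
        X=tri(sc,np.roll(tp[::rev],k,0)); e=np.abs(proj("scene",X)-sc).max()
        if e<6: print(k,rev,e,X.round(1).tolist())
print(sc.round(1), proj("scene",P).round(1))
go(442,102,250,-4)
E
```

```text
[[ 440. -349.   30.]
 [ 546. -298.   30.]
 [ 585. -378.   30.]
 [ 481. -427.   30.]]
[[ 577. -375.   30.]
 [ 542. -296.   30.]
 [ 438. -343.   30.]
 [ 472. -422.   30.]]
3 -1 0.7816382082468749 [[437.2, -345.7, 22.9], [543.3, -296.5, 25.6], [579.8, -376.1, 21.6], [473.9, -424.6, 17.8]]
[[221.  338.4]
 [266.7 346.7]
 [256.7 379.3]
 [210.3 370.3]] [[255.  376.7]
 [266.  345.4]
 [222.  336.4]
 [209.2 366.7]]
t 0.1 at [189.6 699.  248.9] yaw 74.8 w 85.1 F [ 0.2 -0.9  0.2] | turn [  0.1  -0.1 -78.8] shift [ 0.2524 -0.597   0.0011]
```

```bash
python3 -m crank '[0,0,-9,0.03,-0.045,0,0.085, 0,0,-18,0.06,-0.09,0,0.085, 0,0,-27,0.1,-0.135,0,0.085, 0,0,-36,0.14,-0.18,0,0.085, 0,0,-40,0.17,-0.22,0,0.085]'
python3 - <<'E'
from lib import *
go(448,-17.5,100,-4)
E
```

```text
time_s: 0.72
eef_pos: [361.5, 477.3, 249.8]
ee_rot: [1.461, 2.78, -0.001]
ft_force: [-0.1, 0.6, -0.1]
grip_width: 85.0
grasp_force: 0.0
t 0.72 at [361.5 477.3 249.8] yaw 34.6 w 85.0 F [-0.1  0.6 -0.1] | turn [  0.1   0.  -38.6] shift [ 0.0865 -0.4948 -0.1498]
```

```bash
python3 -m crank '[0,0,-8,0.035,-0.05,0,0.085, 0,0,-16,0.07,-0.1,0,0.085, 0,0,-24,0.1,-0.155,0,0.085, 0,0,-32,0.11,-0.21,0,0.085, 0,0,-38.6,0.11,-0.27,0,0.085]' >/dev/null
python3 -m crank '[0,0,0,-0.01,-0.06,0,0.085, 0,0,0,-0.02,-0.12,0,0.085, 0,0,0,-0.024,-0.18,-0.04,0.085, 0,0,0,-0.024,-0.225,-0.09,0.085, 0,0,0,-0.024,-0.225,-0.14,0.085]'
python3 - <<'E'
from lib import *
for n in("top","scene"): crop(grab(n),*((240,170,160,130) if n=="top" else (240,180,180,150)),4,f"pics/{n}1.png")
go(448,-17.5,33,-4)
E
```

```text
time_s: 1.98
eef_pos: [446.9, -18.2, 109.7]
ee_rot: [2.295, 2.139, 0.003]
ft_force: [1.7, 0.6, -0.3]
grip_width: 85.1
grasp_force: 0.0
t 2.08 at [441.6 -17.2 105.3] yaw -4.0 w 85.3 F [-2.1 -0.4  0.6] | turn [ 0.1 -0.7  0. ] shift [ 0.0064 -0.0003 -0.0723]
```

View pics/scene1.png

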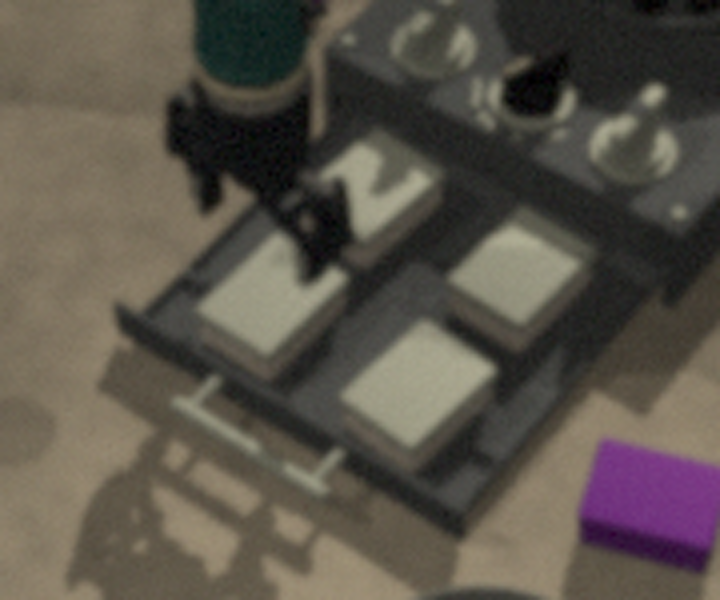

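The gripper hangs over the near front tin, with fingertips at about (190,200) and (320,270) and the tin top centred near (270,300). I let it settle and go down.

```bash
python3 -m crank '[0,0,0,0,0,0,0.085, 0,0,0,0,0,0,0.085, 0,0,0,0,0,0,0.085]' >/dev/null
python3 - <<'E'
from lib import *
go(448,-17.5,33,-4)
im=grab("top"); hs=cv2.cvtColor(im,cv2.COLOR_RGB2HSV); v=hs[:,:,2]; s=hs[:,:,1]
m=np.zeros(v.shape,bool); m[192:282,266:356]=True
for c,a,k in blobs(m&(v>138)&(s<60)):
    P=ray("top",k.reshape(-1,2),48)[:,:2]; print(cv2.minAreaRect(P.astype(np.float32)))
E
```

```text
t 2.45 at [447.1 -14.1 112. ] yaw -3.6 w 85.0 F [0.2 0.4 0. ] | turn [-0.   0.3 -0.4] shift [ 0.0009 -0.0034 -0.079 ]
((441.4152526855469, 102.1981201171875), (85.37567901611328, 66.40103149414062), 85.45736694335938)
((568.2125244140625, 105.22561645507812), (84.38671875, 66.61600494384766), 86.72066497802734)
((570.6796264648438, -17.11682891845703), (88.98939514160156, 70.08403778076172), 85.78267669677734)
```

```bash
python3 -m crank '[0,0,0,0.001,-0.003,-0.03,0.085, 0,0,0,0.001,-0.003,-0.06,0.085, 0,0,0,0.001,-0.003,-0.079,0.085, 0,0,0,0.001,-0.003,-0.079,0.085]'
python3 -m crank '[0,0,0,0,0,0,0.03, 0,0,0,0,0,0,0.03, 0,0,0,0,0,0,0.03, 0,0,0,0,0,0,0.03, 0,0,0,0,0,0,0.03]'
```

```text
time_s: 3.0
eef_pos: [446.7, -17.9, 30.9]
ee_rot: [-2.292, -2.147, 0.0]
ft_force: [-0.7, 0.2, 0.8]
grip_width: 85.2
grasp_force: 0.0
time_s: 3.62
eef_pos: [447.7, -18.2, 32.6]
ee_rot: [2.291, 2.147, 0.003]
ft_force: [-1.2, -0.4, 5.6]
grip_width: 65.5
grasp_force: 64.9
```

```bash
python3 -m crank '[0,0,0,0,0,0.03,0.03, 0,0,0,0,0,0.06,0.03, 0,0,0,0,0,0.1,0.03, 0,0,0,0,0,0.1,0.03]'
python3 -m crank '[0,0,-8,0.01,-0.04,0,0.03, 0,0,-16,0.02,-0.08,0,0.03, 0,0,-24,0.03,-0.125,0,0.03, 0,0,-32,0.037,-0.17,0,0.03, 0,0,-40,0.045,-0.215,0,0.03]'
python3 -m crank '[0,0,-8,0.005,-0.04,0,0.03, 0,0,-14,0.01,-0.08,0,0.03, 0,0,-20,0.015,-0.115,0,0.03, 0,0,-20,0.015,-0.127,0,0.03, 0,0,-20,0.015,-0.127,0,0.03]'
python3 -m crank '[0,0,0,0,0,0,0.03, 0,0,0,0,0,0,0.03, 0,0,0,0,0,0,0.03]' >/dev/null
python3 - <<'E'
from lib import *
go(508,-360,52,-64)
for n,b in (("top",(420,180,100,100)),("scene",(195,295,110,95))): crop(grab(n),*b,6,f"pics/{n}2.png")
E
```

```text
time_s: 4.12
eef_pos: [448.4, -18.0, 133.9]
ee_rot: [2.289, 2.145, 0.008]
ft_force: [-0.4, -0.6, -2.2]
grip_width: 65.5
grasp_force: 67.2
time_s: 4.75
eef_pos: [491.3, -234.0, 130.3]
ee_rot: [-2.891, -1.227, 0.001]
ft_force: [0.0, 0.6, -1.9]
grip_width: 65.5
grasp_force: 67.1
time_s: 5.38
eef_pos: [505.9, -359.9, 130.3]
ee_rot: [-3.058, -0.713, 0.001]
ft_force: [-0.2, 0.7, -1.8]
grip_width: 65.4
grasp_force: 66.9
t 5.75 at [ 507.  -359.2  131. ] yaw -63.7 w 65.1 F [-0.1  0.2 -2.6] | turn [-0.   0.  -0.3] shift [ 0.001  -0.0008 -0.079 ]
```

View pics/scene2.png

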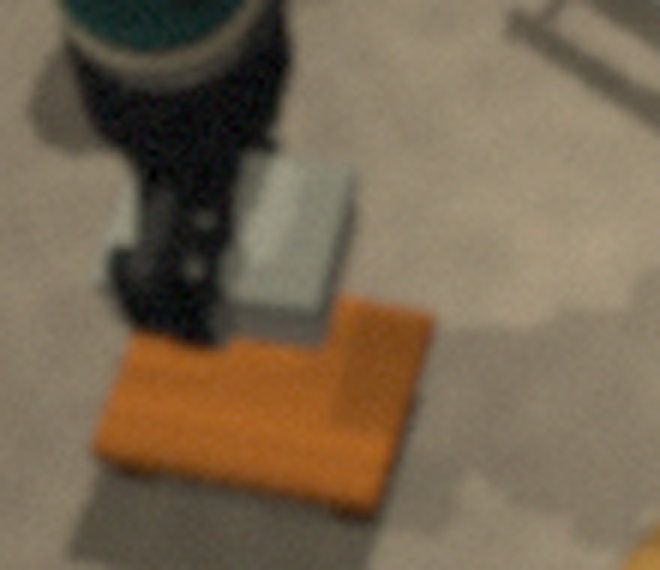

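The tin hangs level above the wooden stand, its long side parallel to the stand's long side (tin around (230,240), stand around (260,410)). I lower it.

```bash
python3 -m crank '[0,0,0,0.001,-0.001,-0.03,0.03, 0,0,0,0.001,-0.001,-0.06,0.03, 0,0,0,0.001,-0.001,-0.072,0.03, 0,0,0,0.001,-0.001,-0.076,0.03, 0,0,0,0.001,-0.001,-0.078,0.03]'
python3 -m crank '[0,0,0,0,0,-0.001,0.03, 0,0,0,0,0,-0.001,0.03]'
```

```text
time_s: 6.48
eef_pos: [508.1, -361.8, 53.6]
ee_rot: [3.059, 0.712, 0.001]
ft_force: [-0.2, -0.6, -1.1]
grip_width: 65.2
grasp_force: 67.0
time_s: 6.72
eef_pos: [508.1, -361.5, 52.6]
ee_rot: [3.059, 0.713, 0.001]
ft_force: [0.6, -0.6, -1.5]
grip_width: 65.7
grasp_force: 67.0
```

```bash
python3 -m crank '[0,0,0,0,0,-0.001,0.03, 0,0,0,0,0,-0.001,0.03]'
python3 -m crank '[0,0,0,0,0,-0.001,0.03, 0,0,0,0,0,-0.001,0.03]'
```

```text
time_s: 6.98
eef_pos: [507.8, -361.2, 51.1]
ee_rot: [3.06, 0.713, 0.0]
ft_force: [-0.0, 0.4, -1.6]
grip_width: 65.3
grasp_force: 67.0
time_s: 7.22
eef_pos: [507.8, -361.3, 50.8]
ee_rot: [-3.059, -0.713, -0.001]
ft_force: [-1.3, 2.0, 5.1]
grip_width: 65.4
grasp_force: 67.5
```

```bash
python3 -m crank '[0,0,0,0,0,0.001,0.085, 0,0,0,0,0,0.001,0.085, 0,0,0,0,0,0.001,0.085, 0,0,0,0,0,0.04,0.085, 0,0,0,0,0,0.08,0.085]'
python3 -m crank '[0,0,8,-0.01,0.05,0.02,0.085, 0,0,16,-0.02,0.1,0.02,0.085, 0,0,24,-0.03,0.15,0.02,0.085, 0,0,32,-0.04,0.2,0.02,0.085, 0,0,40,-0.05,0.25,0.02,0.085]'
python3 -m crank '[0,0,7,-0.005,0.05,0,0.085, 0,0,14,-0.01,0.1,0,0.085, 0,0,20,-0.016,0.15,0,0.085, 0,0,20,-0.016,0.2,0,0.085, 0,0,20,-0.016,0.213,0,0.085]'
python3 -m crank '[0,0,0,0,0,0,0.085, 0,0,0,0,0,0,0.085, 0,0,0,0,0,0,0.085]' >/dev/null
cat >> lib.py <<'E'
def rects(mask,z,amin=100):
    for c,a,k in blobs(mask,amin):
        (x,y),(w,h),g=cv2.minAreaRect(ray("top",k.reshape(-1,2),z)[:,:2].astype(np.float32))
        if w<h: w,h,g=h,w,g+90
        print("rect",np.round([x,y,w,h,(g+90)%180-90],1))
def look(zstack):
    im=grab("top"); hs=cv2.cvtColor(im,cv2.COLOR_RGB2HSV); h,s,v=[hs[:,:,i].astype(int) for i in range(3)]
    m=np.zeros(v.shape,bool); m[180:295,264:360]=True; t=m&(v>138)&(s<60)
    print("tray"); rects(t,48)
    if zstack:
        b=ray
        m[:]=False; m[195:270,430:505]=True
        print("stack"); rects(m&(s<60)&(v>90)&cv2.morphologyEx(((s<60)).astype(np.uint8),cv2.MORPH_OPEN,np.ones((5,5))).astype(bool),zstack)
        print("wood hull"); rects(m&(h>4)&(h<22)&(s>100),30)
    return im
E
python3 - <<'E'
from lib import *
im=look(66)
go(441.5,102,33,-4.5)
crop(im,420,180,100,100,6,"pics/top3.png")
E
```

```text
time_s: 7.85
eef_pos: [507.3, -361.0, 130.2]
ee_rot: [-3.059, -0.712, 0.002]
ft_force: [-0.3, 0.1, 0.7]
grip_width: 85.2
grasp_force: 0.0
time_s: 8.48
eef_pos: [457.5, -109.8, 150.2]
ee_rot: [2.627, 1.722, 0.001]
ft_force: [0.1, 0.5, -0.2]
grip_width: 84.9
grasp_force: 0.0
time_s: 9.1
eef_pos: [441.8, 105.3, 149.9]
ee_rot: [-2.287, -2.154, -0.002]
ft_force: [-0.7, -0.2, -0.8]
grip_width: 85.1
grasp_force: 0.0
tray
rect [364.4  20.9 194.   17.6  88.8]
rect [437.7  72.9  68.1  30.7  -8.1]
rect [567.9 104.3  87.4  67.4  85.8]
rect [570.6 -16.4  88.   70.   85.6]
rect [642.5  43.8 234.   10.4  88.8]
stack
rect [ 503.7 -350.6  190.6  186.9   -2.3]
wood hull
rect [ 507.9 -359.2  118.2   92.5   25.2]
t 9.53 at [441.8 100.2 150.1] yaw -3.9 w 85.3 F [ 0.5 -0.5 -0.4] | turn [ 0.   0.  -0.6] shift [-0.0003  0.0018 -0.1171]
```

View pics/top3.png

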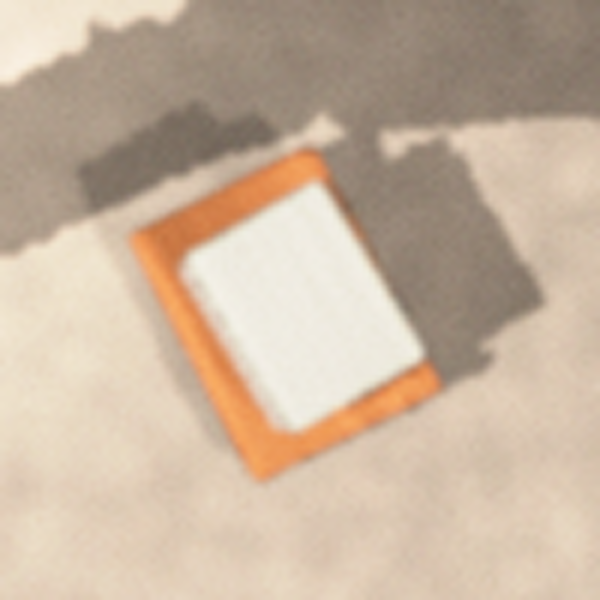

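The first tin lies flat and lit on the stand, corners at crop (323,183), (180,262), (285,432) and (425,355), with the wood margins visible. I compute its offset from those corners and then grasp the second tin.

```bash
python3 - <<'E'
from lib import *
c=(np.array([[323,183],[180,262],[285,432],[425,355]])+.5)/6-.5+[420,180]
P=ray("top",c,66)[:,:2]; print(P.mean(0),cv2.minAreaRect(P.astype(np.float32)))
w=(np.array([[310,150],[132,238],[262,480],[440,385]])+.5)/6-.5+[420,180]
P=ray("top",w,30)[:,:2]; print(P.mean(0),cv2.minAreaRect(P.astype(np.float32)))
E
python3 -m crank '[0,0,-0.6,0,0.002,-0.04,0.085, 0,0,-0.6,0,0.002,-0.08,0.085, 0,0,-0.6,0,0.002,-0.117,0.085, 0,0,-0.6,0,0.002,-0.117,0.085]'
python3 -m crank '[0,0,0,0,0,0,0.03, 0,0,0,0,0,0,0.03, 0,0,0,0,0,0,0.03, 0,0,0,0,0,0,0.03]'
```

```text
[ 505.76895453 -357.92658202] ((505.4815979003906, -357.544189453125), (83.73334503173828, 69.40435791015625), 28.0526065826416)
[ 507.69248799 -359.76899957] ((507.7890625, -359.9445495605469), (117.10575866699219, 87.2896957397461), 25.89842414855957)
time_s: 10.02
eef_pos: [440.6, 102.4, 31.3]
ee_rot: [-2.305, -2.131, 0.006]
ft_force: [0.1, 0.2, 0.5]
grip_width: 85.1
grasp_force: 0.0
time_s: 10.52
eef_pos: [442.4, 103.6, 34.3]
ee_rot: [2.304, 2.134, 0.003]
ft_force: [-0.3, -1.4, 8.5]
grip_width: 65.4
grasp_force: 67.8
```

```bash
python3 -m crank '[0,0,0,0,0,0.03,0.03, 0,0,0,0,0,0.07,0.03, 0,0,0,0,0,0.11,0.03, 0,0,0,0,0,0.125,0.03, 0,0,0,0,0,0.125,0.03]'
python3 -m crank '[0,0,-7,0.006,-0.05,0,0.03, 0,0,-15,0.014,-0.1,0,0.03, 0,0,-22,0.022,-0.15,0,0.03, 0,0,-29,0.03,-0.2,0,0.03, 0,0,-36,0.036,-0.25,0,0.03]'
python3 -m crank '[0,0,-7,0.008,-0.05,0,0.03, 0,0,-14,0.015,-0.1,0,0.03, 0,0,-20,0.022,-0.15,0,0.03, 0,0,-23.5,0.028,-0.195,0,0.03, 0,0,-23.5,0.03,-0.215,0,0.03]'
python3 -m crank '[0,0,0,0,0,0,0.03, 0,0,0,0,0,0,0.03, 0,0,0,0,0,0,0.03]' >/dev/null
python3 - <<'E'
from lib import *
go(508.3,-361.8,90,-64)
E
```

```text
time_s: 11.15
eef_pos: [441.9, 104.3, 158.6]
ee_rot: [2.303, 2.136, 0.003]
ft_force: [1.0, 0.4, -3.7]
grip_width: 65.0
grasp_force: 68.9
time_s: 11.78
eef_pos: [477.1, -147.4, 156.2]
ee_rot: [-2.852, -1.313, 0.004]
ft_force: [1.0, 0.3, -1.9]
grip_width: 64.9
grasp_force: 74.7
time_s: 12.4
eef_pos: [506.6, -364.0, 155.9]
ee_rot: [-3.061, -0.706, 0.004]
ft_force: [0.2, 0.2, -2.7]
grip_width: 65.1
grasp_force: 74.6
t 12.78 at [ 507.9 -358.8  157.4] yaw -63.7 w 65.4 F [-0.1 -0.3 -2.5] | turn [-0.1 -0.  -0.3] shift [ 0.0004 -0.003  -0.0674]
```

```bash
python3 -m crank '[0,0,0,0,-0.002,-0.03,0.03, 0,0,0,0,-0.002,-0.055,0.03, 0,0,0,0,-0.002,-0.063,0.03, 0,0,0,0,-0.002,-0.065,0.03, 0,0,0,0,-0.002,-0.065,0.03]'
python3 -m crank '[0,0,0,0,0,-0.001,0.03, 0,0,0,0,0,-0.001,0.03]'
```

```text
time_s: 13.4
eef_pos: [508.2, -363.5, 93.8]
ee_rot: [3.059, 0.71, 0.001]
ft_force: [-0.9, 0.1, -2.2]
grip_width: 64.8
grasp_force: 74.7
time_s: 13.65
eef_pos: [508.0, -363.4, 92.5]
ee_rot: [3.06, 0.71, 0.001]
ft_force: [-0.6, 0.8, -2.7]
grip_width: 64.6
grasp_force: 74.7
```

```bash
python3 -m crank '[0,0,0,0,0.001,-0.001,0.03, 0,0,0,0,0.0015,-0.002,0.03]'
python3 -m crank '[0,0,0,0,0,-0.001,0.03, 0,0,0,0,0,-0.001,0.03]'
python3 -m crank '[0,0,0,0,0,-0.001,0.03, 0,0,0,0,0,-0.001,0.03]'
```

```text
time_s: 13.9
eef_pos: [507.8, -361.6, 90.0]
ee_rot: [-3.06, -0.71, -0.0]
ft_force: [0.0, -0.4, -2.8]
grip_width: 64.9
grasp_force: 74.7
time_s: 14.15
eef_pos: [507.7, -361.8, 88.9]
ee_rot: [-3.06, -0.71, 0.0]
ft_force: [-0.2, -0.1, -3.1]
grip_width: 65.0
grasp_force: 74.7
time_s: 14.4
eef_pos: [507.7, -361.9, 88.5]
ee_rot: [-3.06, -0.71, -0.001]
ft_force: [-0.3, 2.3, 3.7]
grip_width: 64.9
grasp_force: 75.2
```

```bash
python3 -m crank '[0,0,0,0,0,0.001,0.085, 0,0,0,0,0,0.001,0.085, 0,0,0,0,0,0.001,0.085, 0,0,0,0,0,0.04,0.085, 0,0,0,0,0,0.08,0.085]'
python3 -m crank '[0,0,8,0.01,0.05,0,0.085, 0,0,16,0.02,0.1,0,0.085, 0,0,24,0.03,0.15,0,0.085, 0,0,32,0.04,0.2,0,0.085, 0,0,40,0.05,0.25,0,0.085]'
python3 -m crank '[0,0,8,0.005,0.04,0,0.085, 0,0,16,0.01,0.08,0,0.085, 0,0,19.5,0.013,0.095,0,0.085, 0,0,19.5,0.013,0.095,0,0.085, 0,0,19.5,0.013,0.095,0,0.085]'
python3 -m crank '[0,0,0,0,0,0,0.085, 0,0,0,0,0,0,0.085, 0,0,0,0,0,0,0.085]' >/dev/null
python3 - <<'E'
from lib import *
im=look(102)
go(570.6,-16.5,33,-4.3)
a=im[180:280,420:520]; b=im[180:300,250:350]
crop(im,420,180,100,100,6,"pics/top4.png")
E
```

```text
time_s: 15.02
eef_pos: [507.4, -361.5, 168.3]
ee_rot: [-3.059, -0.71, 0.002]
ft_force: [1.6, 0.1, 0.4]
grip_width: 85.0
grasp_force: 0.0
time_s: 15.65
eef_pos: [558.0, -110.2, 168.1]
ee_rot: [2.629, 1.72, 0.0]
ft_force: [0.7, 0.4, -0.2]
grip_width: 85.0
grasp_force: 0.0
time_s: 16.27
eef_pos: [570.5, -19.2, 168.2]
ee_rot: [2.308, 2.13, -0.002]
ft_force: [-0.3, -0.2, 0.4]
grip_width: 85.0
grasp_force: 0.0
tray
rect [363.6 -16.9 118.4  17.6  88.8]
rect [561.5 -48.3  57.   25.9  -8.5]
rect [570.  114.1  68.8  64.6  88.8]
stack
rect [ 499.8 -341.4  185.7  182.1   -2.3]
wood hull
rect [ 507.9 -359.2  118.2   92.2   25.1]
t 16.7 at [570.7 -17.1 168. ] yaw -4.4 w 85.2 F [0.6 0.  0.1] | turn [0.  0.  0.1] shift [-1.00e-04  6.00e-04 -1.35e-01]
```

View pics/top4.png

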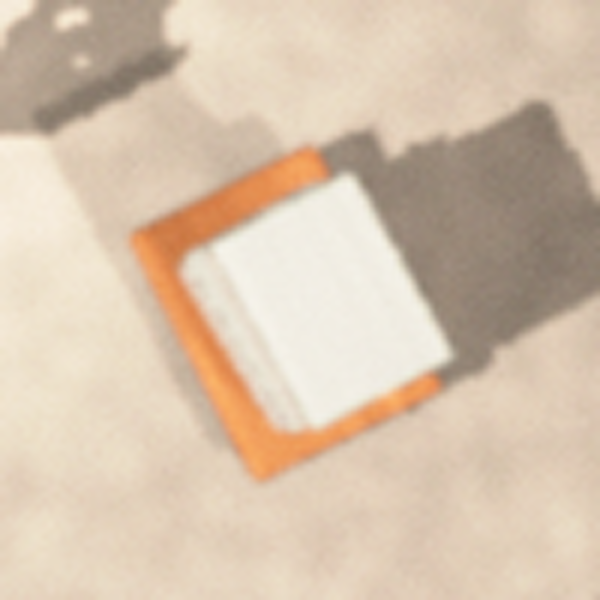

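The second tin sits squarely on the first, corners at crop (350,175), (210,245), (312,430) and (452,355). I grasp the third.

```bash
python3 -m crank '[0,0,0,0,0.001,-0.05,0.085, 0,0,0,0,0.001,-0.1,0.085, 0,0,0,0,0.001,-0.135,0.085, 0,0,0,0,0.001,-0.135,0.085, 0,0,0,0,0.001,-0.135,0.03]'
python3 -m crank '[0,0,0,0,0,0,0.03, 0,0,0,0,0,0,0.03, 0,0,0,0,0,0,0.03, 0,0,0,0,0,0,0.03]'
python3 -m crank '[0,0,0,0,0,0.04,0.03, 0,0,0,0,0,0.08,0.03, 0,0,0,0,0,0.12,0.03, 0,0,0,0,0,0.16,0.03, 0,0,0,0,0,0.16,0.03]'
python3 -m crank '[0,0,-8,-0.01,-0.045,0,0.03, 0,0,-16,-0.02,-0.09,0,0.03, 0,0,-24,-0.03,-0.135,0,0.03, 0,0,-32,-0.04,-0.18,0,0.03, 0,0,-40,-0.05,-0.225,0,0.03]'
python3 -m crank '[0,0,-7,-0.004,-0.04,0,0.03, 0,0,-14,-0.008,-0.08,0,0.03, 0,0,-19.5,-0.012,-0.115,0,0.03, 0,0,-19.5,-0.012,-0.119,0,0.03, 0,0,-19.5,-0.012,-0.119,0,0.03]'
python3 -m crank '[0,0,0,0,0,0,0.03, 0,0,0,0,0,0,0.03, 0,0,0,0,0,0,0.03]' >/dev/null
python3 - <<'E'
from lib import *
go(508,-361.6,128,-64)
E
```

```text
time_s: 17.32
eef_pos: [571.5, -16.1, 33.9]
ee_rot: [2.304, 2.134, 0.001]
ft_force: [0.5, 0.1, -0.0]
grip_width: 69.2
grasp_force: 0.0
time_s: 17.82
eef_pos: [571.9, -15.9, 34.7]
ee_rot: [2.303, 2.134, 0.003]
ft_force: [-1.2, -0.0, 7.4]
grip_width: 65.1
grasp_force: 67.5
time_s: 18.45
eef_pos: [572.7, -15.8, 196.2]
ee_rot: [2.301, 2.132, 0.009]
ft_force: [-0.2, 0.1, -1.5]
grip_width: 65.3
grasp_force: 68.2
time_s: 19.08
eef_pos: [519.4, -241.1, 191.6]
ee_rot: [-2.896, -1.211, 0.002]
ft_force: [0.3, 0.3, -2.2]
grip_width: 65.1
grasp_force: 68.0
time_s: 19.7
eef_pos: [508.2, -358.7, 191.7]
ee_rot: [-3.058, -0.71, 0.002]
ft_force: [0.3, 0.1, -1.6]
grip_width: 65.3
grasp_force: 67.9
t 20.07 at [ 509. -359.  193.] yaw -63.8 w 64.9 F [-0.2 -0.4 -2.1] | turn [-0.   0.  -0.2] shift [-0.001  -0.0026 -0.065 ]
```

```bash
python3 -m crank '[0,0,0,-0.001,-0.0025,-0.03,0.03, 0,0,0,-0.001,-0.0025,-0.05,0.03, 0,0,0,-0.001,-0.0025,-0.058,0.03, 0,0,0,-0.001,-0.0025,-0.062,0.03, 0,0,0,-0.001,-0.0025,-0.062,0.03]'
python3 -m crank '[0,0,0,0,0,0,0.03, 0,0,0,0,0,-0.001,0.03]'
```

```text
time_s: 20.7
eef_pos: [507.9, -362.5, 131.3]
ee_rot: [3.06, 0.71, 0.0]
ft_force: [-0.3, -0.1, -1.5]
grip_width: 65.3
grasp_force: 68.1
time_s: 20.95
eef_pos: [508.1, -362.6, 130.6]
ee_rot: [3.059, 0.71, 0.001]
ft_force: [-0.4, -0.6, -2.2]
grip_width: 64.7
grasp_force: 68.1
```

```bash
python3 -m crank '[0,0,0,0,0.0005,-0.001,0.03, 0,0,0,0,0.001,-0.002,0.03, 0,0,0,0,0.001,-0.003,0.03]'
python3 -m crank '[0,0,0,0,0,-0.001,0.03, 0,0,0,0,0,-0.002,0.03]'
python3 -m crank '[0,0,0,0,0,-0.001,0.03, 0,0,0,0,0,-0.001,0.03]'
```

```text
time_s: 21.32
eef_pos: [507.8, -361.2, 126.9]
ee_rot: [-3.06, -0.71, 0.0]
ft_force: [0.5, 0.2, -2.5]
grip_width: 65.1
grasp_force: 68.1
time_s: 21.58
eef_pos: [507.7, -361.3, 124.9]
ee_rot: [3.06, 0.71, -0.0]
ft_force: [-0.2, 0.6, -2.5]
grip_width: 64.9
grasp_force: 68.1
time_s: 21.82
eef_pos: [507.8, -361.4, 124.8]
ee_rot: [-3.06, -0.71, -0.001]
ft_force: [-1.3, 2.4, 6.0]
grip_width: 64.8
grasp_force: 68.8
```

```bash
python3 -m crank '[0,0,0,0,0,0.001,0.085, 0,0,0,0,0,0.001,0.085, 0,0,0,0,0,0.001,0.085, 0,0,0,0,0,0.04,0.085, 0,0,0,0,0,0.08,0.085]'
python3 -m crank '[0,0,8,0.01,0.05,0,0.085, 0,0,16,0.02,0.1,0,0.085, 0,0,24,0.03,0.15,0,0.085, 0,0,32,0.04,0.2,0,0.085, 0,0,40,0.05,0.25,0,0.085]'
python3 -m crank '[0,0,8,0.005,0.03,0,0.085, 0,0,16,0.01,0.05,0,0.085, 0,0,20,0.01,0.05,0,0.085, 0,0,20,0.01,0.05,0,0.085, 0,0,20,0.01,0.05,0,0.085]'
python3 - <<'E'
from lib import *
im=look(138)
crop(im,240,165,260,125,3,"pics/top5.png")
go(568,105,110,-4)
E
```

```text
time_s: 22.45
eef_pos: [507.4, -361.0, 204.2]
ee_rot: [-3.059, -0.71, 0.002]
ft_force: [0.1, -0.2, 0.4]
grip_width: 84.9
grasp_force: 0.0
time_s: 23.08
eef_pos: [558.0, -109.7, 204.1]
ee_rot: [2.629, 1.72, 0.0]
ft_force: [0.9, -0.5, 0.6]
grip_width: 84.7
grasp_force: 0.0
time_s: 23.7
eef_pos: [567.6, -61.8, 204.0]
ee_rot: [2.297, 2.143, -0.0]
ft_force: [0.8, -1.0, 0.6]
grip_width: 84.9
grasp_force: 0.0
tray
rect [362.9 -54.6  42.9  17.6  88.8]
rect [568.1 104.4  87.7  67.4  85.4]
rect [643.1  73.4 174.9  10.4  88.8]
stack
rect [ 495.9 -332.3  180.8  177.3   -2.3]
wood hull
rect [ 508.4 -359.   119.3   92.2   25.1]
t 23.75 at [567.5 -61.9 204. ] yaw -4.0 w 85.1 F [ 0.1 -0.4  0.5] | turn [ 0. -0. -0.] shift [ 0.0005  0.1669 -0.094 ]
```

View pics/top5.png

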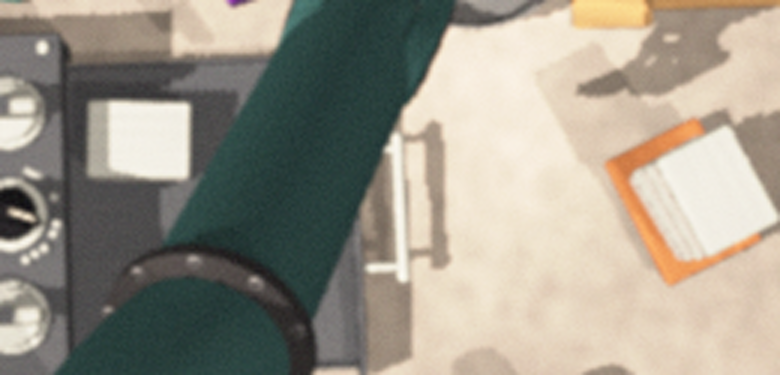

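The last tin is still in its place on the tray (crop (140,140)) and the three-tin stack stands square (crop (700,190)). I grasp the last one.

```bash
python3 -m crank '[0,0,0,0,0.05,0,0.085, 0,0,0,0,0.1,0,0.085, 0,0,0,0,0.15,0,0.085, 0,0,0,0.0005,0.1665,-0.03,0.085, 0,0,0,0.0005,0.1665,-0.08,0.085]'
python3 -m crank '[0,0,0,0,0,-0.045,0.085, 0,0,0,0,0,-0.091,0.085, 0,0,0,0,0,-0.091,0.085, 0,0,0,0,0,-0.091,0.085]'
python3 -m crank '[0,0,0,0,0,0,0.03, 0,0,0,0,0,0,0.03, 0,0,0,0,0,0,0.03, 0,0,0,0,0,0,0.03, 0,0,0,0,0,0,0.03]'
```

```text
time_s: 24.38
eef_pos: [570.3, 108.3, 124.4]
ee_rot: [2.29, 2.148, 0.008]
ft_force: [0.7, 0.3, 0.2]
grip_width: 84.7
grasp_force: 0.0
time_s: 24.88
eef_pos: [569.2, 104.7, 34.1]
ee_rot: [2.295, 2.143, 0.002]
ft_force: [-0.5, -0.6, 0.5]
grip_width: 84.9
grasp_force: 0.0
time_s: 25.5
eef_pos: [569.6, 105.3, 35.5]
ee_rot: [2.293, 2.145, 0.005]
ft_force: [-0.5, -0.6, 6.6]
grip_width: 65.1
grasp_force: 65.6
```

```bash
python3 -m crank '[0,0,0,0,0,0.04,0.03, 0,0,0,0,0,0.085,0.03, 0,0,0,0,0,0.13,0.03, 0,0,0,0,0,0.175,0.03, 0,0,0,0,0,0.19,0.03]'
python3 -m crank '[0,0,-7,-0.007,-0.05,0,0.03, 0,0,-14,-0.014,-0.1,0,0.03, 0,0,-21,-0.021,-0.15,0,0.03, 0,0,-28,-0.028,-0.2,0,0.03, 0,0,-36,-0.035,-0.25,0,0.03]'
python3 -m crank '[0,0,-7,-0.007,-0.05,0,0.03, 0,0,-14,-0.013,-0.1,0,0.03, 0,0,-20,-0.02,-0.15,0,0.03, 0,0,-24,-0.025,-0.195,0,0.03, 0,0,-24,-0.027,-0.217,0,0.03]'
python3 -m crank '[0,0,0,0,0,0,0.03, 0,0,0,0,0,0,0.03, 0,0,0,0,0,0,0.03]' >/dev/null
python3 - <<'E'
from lib import *
go(507.8,-361.4,164,-64)
E
```

```text
time_s: 26.12
eef_pos: [569.7, 105.3, 226.8]
ee_rot: [2.293, 2.143, 0.009]
ft_force: [0.2, 0.1, -1.5]
grip_width: 64.8
grasp_force: 67.7
time_s: 26.75
eef_pos: [532.2, -145.7, 222.6]
ee_rot: [-2.848, -1.325, 0.0]
ft_force: [0.3, 0.6, -1.4]
grip_width: 65.1
grasp_force: 67.6
time_s: 27.38
eef_pos: [504.5, -364.4, 222.7]
ee_rot: [3.061, 0.704, -0.002]
ft_force: [-0.0, -0.0, -1.0]
grip_width: 64.9
grasp_force: 67.5
t 27.75 at [ 506.8 -359.7  222.5] yaw -63.7 w 65.1 F [-0.5  0.1 -2.1] | turn [-0.1 -0.  -0.3] shift [ 0.001  -0.0017 -0.0585]
```

```bash
python3 -m crank '[0,0,0,0.001,-0.002,-0.02,0.03, 0,0,0,0.001,-0.002,-0.04,0.03, 0,0,0,0.001,-0.002,-0.05,0.03, 0,0,0,0.001,-0.002,-0.054,0.03, 0,0,0,0.001,-0.002,-0.054,0.03]'
python3 -m crank '[0,0,0,0,0,0,0.03, 0,0,0,0,0,-0.001,0.03]'
```

```text
time_s: 28.38
eef_pos: [507.1, -363.9, 168.8]
ee_rot: [-3.06, -0.71, 0.001]
ft_force: [-0.5, -0.3, -1.0]
grip_width: 65.1
grasp_force: 67.5
time_s: 28.62
eef_pos: [507.5, -364.1, 168.6]
ee_rot: [3.059, 0.71, 0.001]
ft_force: [0.9, -0.4, -0.5]
grip_width: 65.1
grasp_force: 67.5
```

```bash
python3 -m crank '[0,0,0,0,0.001,-0.001,0.03, 0,0,0,0,0.002,-0.002,0.03, 0,0,0,0,0.0025,-0.003,0.03, 0,0,0,0,0.0025,-0.004,0.03]'
python3 -m crank '[0,0,0,0,0,-0.001,0.03, 0,0,0,0,0,-0.001,0.03]'
python3 -m crank '[0,0,0,0,0,-0.001,0.03, 0,0,0,0,0,-0.001,0.03]'
```

```text
time_s: 29.12
eef_pos: [507.3, -361.2, 163.9]
ee_rot: [-3.06, -0.71, 0.0]
ft_force: [0.2, -0.6, -0.6]
grip_width: 65.3
grasp_force: 67.5
time_s: 29.38
eef_pos: [507.2, -361.3, 162.9]
ee_rot: [-3.06, -0.71, 0.0]
ft_force: [-0.8, 0.4, -1.5]
grip_width: 65.1
grasp_force: 67.5
time_s: 29.62
eef_pos: [507.2, -361.3, 161.9]
ee_rot: [-3.06, -0.71, 0.0]
ft_force: [-0.3, 0.4, -1.8]
grip_width: 65.3
grasp_force: 67.5
```

```bash
python3 -m crank '[0,0,0,0,0,-0.001,0.03, 0,0,0,0,0,-0.001,0.03]'
python3 -m crank '[0,0,0,0,0,-0.0005,0.03, 0,0,0,0,0,-0.0005,0.03]'
```

```text
time_s: 29.88
eef_pos: [507.4, -361.5, 161.7]
ee_rot: [3.06, 0.71, 0.001]
ft_force: [-0.4, 1.5, 3.5]
grip_width: 65.1
grasp_force: 68.0
time_s: 30.12
eef_pos: [507.4, -361.5, 161.6]
ee_rot: [-3.06, -0.71, -0.002]
ft_force: [-2.0, 2.3, 8.1]
grip_width: 65.2
grasp_force: 68.6
```

```bash
python3 -m crank '[0,0,0,0,0,0.001,0.085, 0,0,0,0,0,0.001,0.085, 0,0,0,0,0,0.001,0.085, 0,0,0,0,0,0.04,0.085, 0,0,0,0,0,0.08,0.085]'
python3 -m crank '[0,0,8,0,0.04,0.01,0.085, 0,0,17,0,0.08,0.01,0.085, 0,0,26,0,0.12,0.01,0.085, 0,0,35,0,0.16,0.01,0.05, 0,0,44,0,0.205,0.01,0.0]'
python3 -m crank '[0,0,9,0,0,-0.04,0, 0,0,18,0,0,-0.08,0, 0,0,21,0,0,-0.12,0, 0,0,21,0,0,-0.12,0]' 
python3 - <<'E'
from lib import *
im=look(174)
crop(im,240,165,280,125,2.8,"pics/top6.png")
go(507,-152,38,1)
E
```

```text
time_s: 30.75
eef_pos: [506.9, -361.0, 240.7]
ee_rot: [-3.059, -0.71, 0.003]
ft_force: [0.1, -0.2, 0.5]
grip_width: 85.2
grasp_force: 0.0
time_s: 31.38
eef_pos: [507.1, -155.4, 250.6]
ee_rot: [2.567, 1.81, 0.0]
ft_force: [0.4, 0.3, -0.8]
grip_width: 51.1
grasp_force: 0.0
time_s: 31.88
eef_pos: [505.2, -155.8, 128.4]
ee_rot: [-2.197, -2.238, 0.005]
ft_force: [0.4, 0.4, 0.4]
grip_width: -0.1
grasp_force: 0.0
tray
rect [642.5  43.8 234.   10.4  88.8]
stack
rect [ 492.  -323.1  175.9  172.5   -2.3]
wood hull
rect [ 508.2 -358.4  119.4   91.2   25.1]
t 31.93 at [ 506.5 -156.5  130. ] yaw 1.0 w -0.3 F [ 0.1 -0.4  0.4] | turn [-0.  -0.1 -0. ] shift [ 0.0005  0.0045 -0.092 ]
```

View pics/top6.png

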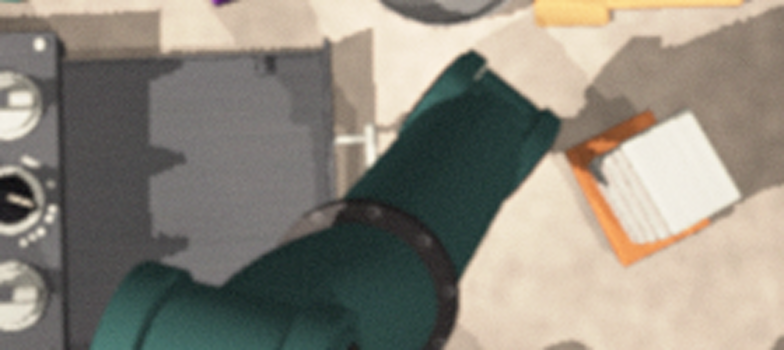

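The four-tin column is square and the tray is empty. I go down in front of the handle and push.

```bash
python3 -m crank '[0,0,0,0.001,0.002,-0.04,0, 0,0,0,0.001,0.002,-0.08,0, 0,0,0,0.001,0.002,-0.093,0, 0,0,0,0.001,0.002,-0.093,0]'
python3 -m crank '[0,0,0,0,0.01,0,0, 0,0,0,0,0.02,0,0, 0,0,0,0,0.03,0,0, 0,0,0,0,0.04,0,0, 0,0,0,0,0.05,0,0]'
python3 -m crank '[0,0,0,0,0.02,0,0, 0,0,0,-0.001,0.04,0,0, 0,0,0,-0.001,0.06,0,0, 0,0,0,-0.002,0.08,0,0, 0,0,0,-0.002,0.1,0,0]'
python3 - <<'E'
from lib import *
go(502,118,38,1)
E
```

```text
time_s: 32.42
eef_pos: [508.8, -154.8, 38.2]
ee_rot: [2.2, 2.242, 0.0]
ft_force: [-0.1, 1.1, -0.4]
grip_width: -0.1
grasp_force: 0.0
time_s: 33.05
eef_pos: [508.7, -104.0, 37.8]
ee_rot: [2.199, 2.242, 0.0]
ft_force: [-0.1, -3.5, 2.1]
grip_width: -0.1
grasp_force: 1.6
time_s: 33.67
eef_pos: [506.9, -3.9, 37.6]
ee_rot: [2.199, 2.241, 0.001]
ft_force: [-0.2, -3.7, 3.6]
grip_width: 0.1
grasp_force: 1.9
t 33.67 at [506.9  -3.9  37.6] yaw 1.1 w 0.1 F [-0.2 -3.7  3.6] | turn [ 0.1  0.1 -0.1] shift [-0.0049  0.1219  0.0004]
```

```bash
python3 -m crank '[0,0,0,-0.001,0.02,0,0, 0,0,0,-0.001,0.04,0,0, 0,0,0,-0.002,0.06,0,0, 0,0,0,-0.002,0.08,0,0, 0,0,0,-0.002,0.095,0,0]'
python3 -m crank '[0,0,0,0,0.004,0,0, 0,0,0,0,0.008,0,0, 0,0,0,0,0.012,0,0]'
python3 - <<'E'
from lib import *
go(502,118,38,1)
im=grab("top"); crop(im,210,165,160,140,4,"pics/top7.png")
E
```

```text
time_s: 34.3
eef_pos: [504.8, 91.8, 37.5]
ee_rot: [2.198, 2.243, 0.001]
ft_force: [1.6, -3.3, 2.2]
grip_width: -0.0
grasp_force: 1.7
time_s: 34.67
eef_pos: [503.8, 102.1, 37.3]
ee_rot: [-2.201, -2.242, 0.002]
ft_force: [1.0, -3.5, -0.3]
grip_width: -0.1
grasp_force: 1.4
t 34.67 at [503.8 102.1  37.3] yaw 1.1 w -0.1 F [ 1.  -3.5 -0.3] | turn [ 0.  -0.  -0.1] shift [-0.0018  0.0159  0.0007]
```

View pics/top7.png

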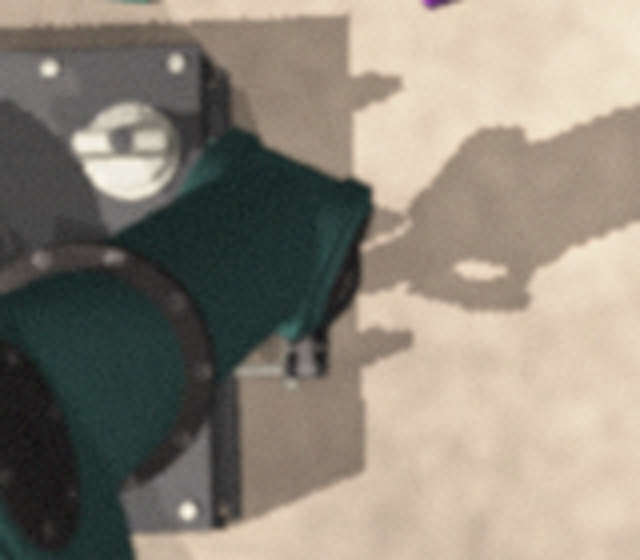

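The tray is nearly in: its panel is at crop x≈230 against the deck edge at about 205. I push on in small steps until the force rises.

```bash
python3 -m crank '[0,0,0,0,0.003,0,0, 0,0,0,0,0.006,0,0]'|grep -E 'eef|ft'
python3 -m crank '[0,0,0,0,0.002,0,0, 0,0,0,0,0.004,0,0]'|grep -E 'eef|ft'
python3 -m crank '[0,0,0,0,0.001,0,0, 0,0,0,0,0.002,0,0]'|grep -E 'eef|ft'
```

```text
eef_pos: [503.7, 107.1, 37.4]
ft_force: [0.7, -8.7, -1.1]
eef_pos: [503.7, 107.3, 37.4]
ft_force: [0.2, -15.2, -1.2]
eef_pos: [503.6, 107.4, 37.4]
ft_force: [0.7, -15.5, -1.7]
```

```bash
python3 -m crank '[0,0,0,0,-0.03,0,0, 0,0,0,0,-0.06,0,0, 0,0,0,0,-0.1,0.03,0, 0,0,0,0,-0.15,0.08,0, 0,0,0,0,-0.2,0.12,0]' | grep eef
python3 - <<'E'
from lib import *
im=grab("top"); crop(im,215,180,90,110,5,"pics/top8.png")
E
```

```text
eef_pos: [503.7, -77.2, 152.5]
```

View pics/top8.png

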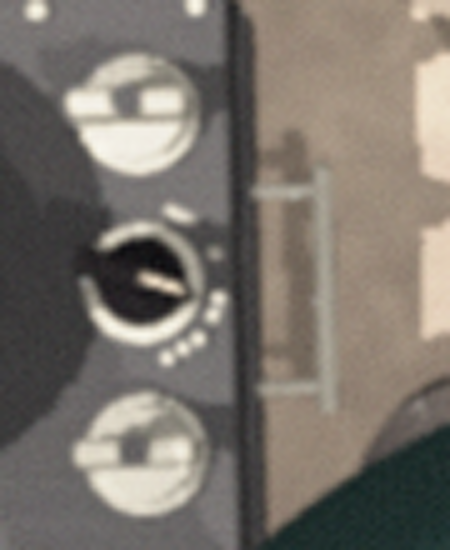

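The tray's panel is now against the stand, with the handle at crop x≈325. The discs centre at crop (138,114), (150,285) and (147,453). The clamp bars lie along the slide direction, and the pointer is at the two-dot mark.

```bash
python3 - <<'E'
from lib import *
f=lambda a:(np.array(a,float)+.5)/5-.5+[215,180]
print("disc R,A,L z92",ray("top",f([[138,114],[150,285],[147,453]]),90).round(1)[:,:2].tolist())
print("bars R,L z124",ray("top",f([[128,102],[137,452]]),124).round(1)[:,:2].tolist())
print("bar dirs",ray("top",f([[70,102],[187,102],[77,453],[198,450],[140,275],[187,293]]),124).round(1)[:,:2].tolist())
print("handle",ray("top",f([[322,170],[330,410]]),30).round(1)[:,:2].tolist(),"deck front",ray("top",f([[232,5],[238,540]]),80).round(1)[:,:2].tolist())
go(418,208,200,1)
E
```

```text
disc R,A,L z92 [[585.9, 210.9], [500.3, 205.4], [417.4, 207.3]]
bars R,L z124 [[586.1, 210.7], [416.4, 207.2]]
bar dirs [[586.7, 238.8], [585.5, 182.1], [416.5, 235.9], [416.7, 178.0], [501.6, 205.3], [492.4, 182.7]]
handle [[564.8, 124.6], [440.4, 122.0]] deck front [[642.1, 164.8], [374.1, 164.1]]
t 36.15 at [506.1 -86.7 157.4] yaw 0.6 w 0.3 F [ 1.  -4.9  2.2] | turn [0.3 0.5 0.4] shift [-0.0881  0.2947  0.0426]
```

```bash
python3 -m crank '[0,0,0,-0.02,0.06,0.02,0.05, 0,0,0,-0.04,0.12,0.033,0.05, 0,0,0,-0.055,0.18,0.033,0.05, 0,0,0,-0.075,0.24,0.033,0.05, 0,0,0,-0.089,0.294,0.033,0.05]' >/dev/null
python3 -m crank '[0,0,0,0,0,0,0.05, 0,0,0,0,0,0,0.05, 0,0,0,0,0,0,0.05]' | grep eef
python3 - <<'E'
from lib import *
go(417,207,115,0.7)
E
```

```text
eef_pos: [415.2, 214.7, 184.4]
t 37.15 at [415.2 214.7 184.4] yaw 1.0 w 49.8 F [ 0.2 -1.6 -0.5] | turn [ 0.  -0.  -0.3] shift [ 0.0018 -0.0077 -0.0694]
```

```bash
python3 -m crank '[0,0,0,0.002,-0.008,0,0.05, 0,0,0,0.002,-0.008,-0.03,0.05, 0,0,0,0.002,-0.008,-0.055,0.05, 0,0,0,0.002,-0.008,-0.069,0.05, 0,0,0,0.002,-0.008,-0.069,0.05]'
python3 -m crank '[0,0,0,0,0,0,0, 0,0,0,0,0,0,0, 0,0,0,0,0,0,0, 0,0,0,0,0,0,0, 0,0,0,0,0,0,0]'
```

```text
time_s: 37.78
eef_pos: [417.2, 207.1, 114.8]
ee_rot: [-2.201, -2.241, 0.003]
ft_force: [-1.2, 0.4, -0.7]
grip_width: 50.2
grasp_force: 0.0
time_s: 38.4
eef_pos: [418.0, 208.5, 116.2]
ee_rot: [2.199, 2.243, 0.003]
ft_force: [0.3, -0.5, 6.2]
grip_width: 12.9
grasp_force: 61.0
```

```bash
python3 -m crank '[0,0,-9,0,0,0,0, 0,0,-18,0,0,0,0, 0,0,-27,0,0,0,0, 0,0,-36,0,0,0,0, 0,0,-45,0,0,0,0]'
python3 -m crank '[0,0,-9,0,0,0,0, 0,0,-18,0,0,0,0, 0,0,-27,0,0,0,0, 0,0,-36,0,0,0,0, 0,0,-45,0,0,0,0]'
python3 - <<'E'
from lib import *
go(417,207,115,-88); o=status.get_obs(); print(o["torque"].round(2),o["joint_positions"].round(2))
E
```

```text
time_s: 39.02
eef_pos: [418.5, 208.2, 116.2]
ee_rot: [2.893, 1.223, 0.005]
ft_force: [0.8, -0.6, 3.7]
grip_width: 13.2
grasp_force: 60.8
time_s: 39.65
eef_pos: [418.7, 207.8, 116.3]
ee_rot: [3.141, 0.022, 0.006]
ft_force: [2.3, -2.9, 2.5]
grip_width: 12.9
grasp_force: 60.8
t 39.65 at [418.7 207.8 116.3] yaw -89.2 w 12.9 F [ 2.3 -2.9  2.5] | turn [0.  0.2 1.2] shift [-0.0017 -0.0008 -0.0013]
[-0.45 -0.22  0.05] [-1.18  0.71  0.91  2.3  -1.05  0.63 -1.02]
```

```bash
python3 -m crank '[0,0,0,0,0,0,0.05, 0,0,0,0,0,0,0.05, 0,0,0,0,0,0,0.05, 0,0,0,0,0,0.035,0.05, 0,0,0,0,0,0.07,0.05]' | grep -E "eef|width"
python3 -m crank '[0,0,10,0.02,0,0,0.05, 0,0,20,0.04,0,0,0.05, 0,0,30,0.06,0,0,0.05, 0,0,40,0.082,0,0,0.05, 0,0,50,0.082,0,0,0.05]' >/dev/null
python3 -m crank '[0,0,10,0,0,0,0.05, 0,0,20,0,0,0,0.05, 0,0,21,0,0,0,0.05, 0,0,21,0,0,0,0.05]' >/dev/null
python3 - <<'E'
from lib import *
go(501,208,115,-18)
E
```

```text
eef_pos: [416.7, 208.0, 185.9]
grip_width: 49.8
t 41.4 at [499.1 208.2 185.4] yaw -18.0 w 50.0 F [ 0.1 -0.4 -0.5] | turn [-0. -0. -0.] shift [ 0.0019 -0.0002 -0.0704]
```

```bash
python3 -m crank '[0,0,0,0.002,0,-0.02,0.036, 0,0,0,0.002,0,-0.04,0.036, 0,0,0,0.002,0,-0.06,0.036, 0,0,0,0.002,0,-0.07,0.036, 0,0,0,0.002,0,-0.07,0.036]' | grep -E "eef|ft|width"
python3 -m crank '[0,0,0,0,0,0,0, 0,0,0,0,0,0,0, 0,0,0,0,0,0,0, 0,0,0,0,0,0,0, 0,0,0,0,0,0,0]'
python3 -m crank '[0,0,10,0,0,0,0, 0,0,20,0,0,0,0, 0,0,30,0,0,0,0, 0,0,40,0,0,0,0, 0,0,40,0,0,0,0]'
python3 - <<'E'
from lib import *
go(501,208,115,22); print(status.get_obs()["torque"].round(2))
E
```

```text
eef_pos: [500.7, 207.9, 114.2]
ft_force: [0.3, 0.6, 0.5]
grip_width: 36.0
time_s: 42.65
eef_pos: [502.5, 208.1, 116.0]
ee_rot: [2.539, 1.848, 0.003]
ft_force: [3.2, -1.0, 1.4]
grip_width: 12.6
grasp_force: 60.8
time_s: 43.28
eef_pos: [503.3, 208.0, 116.0]
ee_rot: [1.753, 2.604, 0.005]
ft_force: [4.9, -1.8, 0.1]
grip_width: 13.3
grasp_force: 60.6
t 43.27 at [503.3 208.  116. ] yaw 22.1 w 13.3 F [ 4.9 -1.8  0.1] | turn [-0.   0.2 -0.1] shift [-0.0023 -0.     -0.001 ]
[-0.4  -0.91  0.02]
```

```bash
python3 -m crank '[0,0,0,0,0,0,0.036, 0,0,0,0,0,0,0.036, 0,0,0,0,0,0,0.036, 0,0,0,0,0,0.035,0.036, 0,0,0,0,0,0.07,0.036]' | grep -E "eef|width"
python3 -m crank '[0,0,-7,0.028,0,0,0.045, 0,0,-14,0.056,0,0,0.045, 0,0,-21,0.084,0.002,0,0.045, 0,0,-21,0.084,0.002,0,0.045, 0,0,-21,0.084,0.002,0,0.045]' >/dev/null
python3 -m crank '[0,0,0,0,0,0,0.045, 0,0,0,0,0,0,0.045]' >/dev/null
python3 - <<'E'
from lib import *
go(586,210.5,115,1)
E
```

```text
eef_pos: [500.2, 208.2, 185.6]
grip_width: 36.2
t 44.77 at [584.3 210.3 185.4] yaw 1.2 w 44.8 F [-0.7 -0.1  0.4] | turn [-0.  -0.1 -0.2] shift [ 0.0017  0.0002 -0.0704]
```

```bash
python3 -m crank '[0,0,0,0.002,0,-0.02,0.045, 0,0,0,0.002,0,-0.04,0.045, 0,0,0,0.002,0,-0.06,0.045, 0,0,0,0.002,0,-0.07,0.045, 0,0,0,0.002,0,-0.07,0.045]' | grep -E "eef|ft|width"
python3 -m crank '[0,0,0,0,0,0,0, 0,0,0,0,0,0,0, 0,0,0,0,0,0,0, 0,0,0,0,0,0,0, 0,0,0,0,0,0,0]'
python3 -m crank '[0,0,9,0,0,0,0, 0,0,18,0,0,0,0, 0,0,27,0,0,0,0, 0,0,36,0,0,0,0, 0,0,45,0,0,0,0]'
python3 -m crank '[0,0,9,0,0,0,0, 0,0,18,0,0,0,0, 0,0,27,0,0,0,0, 0,0,36,0,0,0,0, 0,0,44,0,0,0,0]'
python3 - <<'E'
from lib import *
go(586,210.5,115,90); o=status.get_obs(); print(o["torque"].round(2),o["joint_positions"].round(2))
E
```

```text
eef_pos: [586.6, 209.9, 114.1]
ft_force: [0.1, -0.5, -0.1]
grip_width: 44.7
time_s: 46.02
eef_pos: [588.0, 210.3, 116.2]
ee_rot: [2.199, 2.243, 0.002]
ft_force: [0.4, -0.6, 5.8]
grip_width: 13.3
grasp_force: 61.5
time_s: 46.65
eef_pos: [588.3, 210.4, 116.2]
ee_rot: [1.166, 2.915, 0.002]
ft_force: [-0.3, 0.1, 4.0]
grip_width: 12.9
grasp_force: 61.4
time_s: 47.28
eef_pos: [588.5, 210.8, 116.2]
ee_rot: [-0.011, 3.139, 0.002]
ft_force: [1.0, 1.5, 4.6]
grip_width: 12.6
grasp_force: 61.4
t 47.27 at [588.5 210.8 116.2] yaw 90.4 w 12.6 F [1.  1.5 4.6] | turn [-0.1  0.2 -0.4] shift [-0.0025 -0.0003 -0.0012]
[ 0.   -0.13  0.01] [-0.47  0.64  0.08  1.93 -0.09  0.57  1.24]
```

```bash
python3 -m crank '[0,0,0,0,0,0,0.045, 0,0,0,0,0,0,0.045, 0,0,0,0,0,0,0.045, 0,0,0,0,0,0.035,0.045, 0,0,0,0,0,0.09,0.045]' | grep -E "eef|width"
python3 -m crank '[0,0,-9,-0.01,-0.06,0.02,0.045, 0,0,-18,-0.02,-0.12,0.02,0.045, 0,0,-27,-0.03,-0.18,0.02,0.045, 0,0,-36,-0.04,-0.24,0.02,0.045, 0,0,-40,-0.05,-0.3,0.02,0.045]' | grep eef
python3 -m crank '[0,0,0,0,0,0,0.045, 0,0,0,0,0,0,0.045]' >/dev/null
python3 - <<'E'
from lib import *
im=grab("top"); a=im[180:290,215:305]; b=im[185:275,430:520]; b=np.vstack([b,b[:20]])
cv2.imwrite("pics/top9.png",cv2.resize(np.hstack([a,b])[:,:,::-1],None,fx=4.4,fy=4.4,interpolation=cv2.INTER_CUBIC))
cv2.imwrite("pics/scene9.png",grab("scene")[:,:,::-1])
E
```

```text
eef_pos: [585.5, 209.8, 204.1]
grip_width: 45.1
eef_pos: [536.6, -91.3, 225.4]
```

View pics/top9.png

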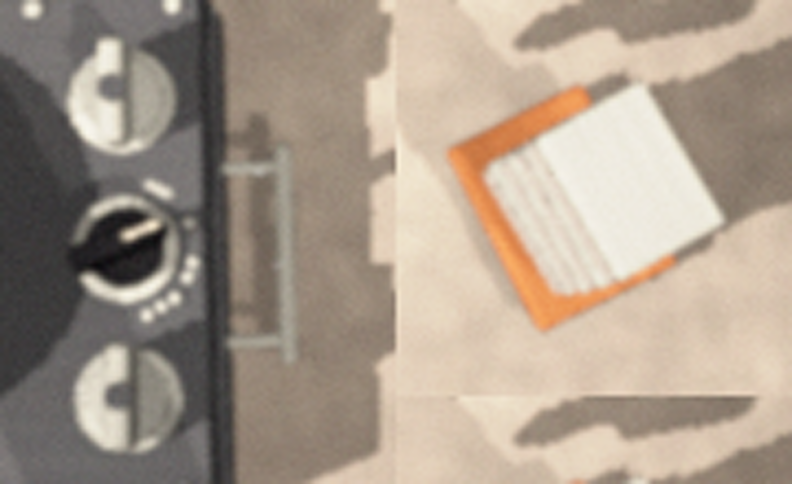

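View pics/scene9.png

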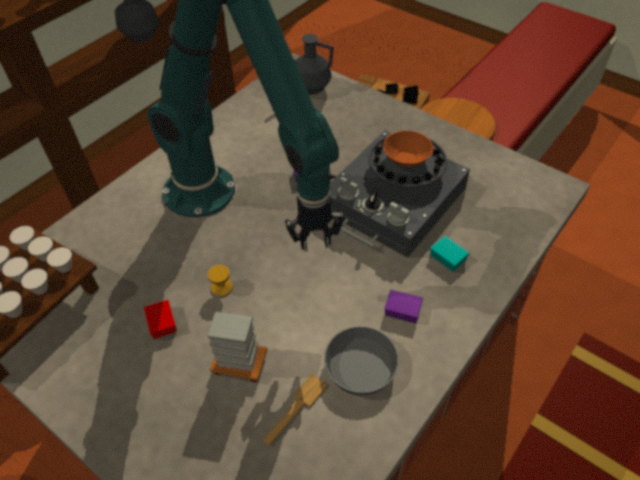

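Both clamp bars lie across the slide direction (crop (110,90) and (118,398)). The pointer line at (140,230) aims at the single dot at (190,220), and the tray is home. The column of four at (600,190) is square on the wooden stand, and nothing else has moved.

```bash
python3 -c "
from plant import r
print(r.sign_off())"
```

```text
the job is handed in; nothing more can be done
None
```

I handed the job in: four tins are stacked square on the wooden stand (about 3 mm off its centre), the tray is home, both clamps are turned to their locked position, and the air selector is at the one-dot mark.

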